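# Find the full button tin by its weight

## Robot

A 6-joint arm with a two-finger parallel gripper is mounted at the origin on a cart in front of the work surface, level with it; the furniture and walls round the work are solid. World frame = base frame: x ahead of the robot, y to its left, z up, the work surface at z = 0. Lengths are in m, angles in rad, forces in N, time in s.
With the tool pointing down it reaches from about 0.25 to 0.725 m from the base axis. Payload 4 kg.
Tool frame: the origin (TCP) lies midway between the tips of the shut fingers; the grasp point (between the pads) lies 19 mm behind it; z points along the fingers, y is the direction in which the jaws open and shut (so a half turn about z gives the same grasp; the last joint's range is limited). The gripper opens to 85 mm and grips with 20 to 120 N. Pads are 22 mm wide; open, the fingers measure 114 mm over their backs; the gripper's body (76 mm by 85 mm) begins 54 mm behind the grasp point. The pads swing forward as they close: fully open they stand 13 mm farther back than shut.
Start: joints at [-1.117, 0.241, 0.005, 1.335, 0, 1.571], TCP at [0.219, -0.449, 0.231] pointing down, gripper open.
Joint ranges: [-2.72, 2.72], [-1.05, 1.87], [-1.09, 1.28], [-1.99, 2.15], [-1.42, 1.44], [-3.14, 3.14]. Speed limits (rad/s): [2.79, 2.79, 3.14, 3.14, 3.14, 3.14].

## Interface

Orientations are given as a unit quaternion [x, y, z, w].
In Python, from workcell import bot, eyes, job gives the robot as it stands.
- The arm moves only by the shell command python3 -m crank 'ROWS'. ROWS is a JSON object of lists of equal length, an entry for each row: "dr": the turn, a rotation vector about the tool's x, y, z in rad, a list of three; "travel": the shift along the tool's x, y, z in m, a list of three; "hand": the finger opening in m, from 0 to 0.0854. In form: {"dr": [[wx, wy, wz], ...], "travel": [[x, y, z], ...], "hand": [hand, ...]}. A call has 1 to 10 rows; each row is the pose to reach, as a shift and turn from the pose commanded when the call began, along the tool's axes at that moment; what a row does not reach only later rows make up. A row lasts 1/8 s, in which the tool goes at most 62.5 mm and 10.7 degrees, less where a joint would pass 70% of its speed; a pose out of reach is approached as far as the arm can. A call with a gripper value outside its range is refused whole. The fingers move at their own pace and stop on an object; the grip force is fixed at half the most. Time passes only in rows, so rows that repeat a pose let the fingers close. It gives the time, the measured TCP pose, the force and the opening at its end, in the units of the state.
- bot.get_obs(): the state, without advancing time (a new reading comes with each control period).
- eyes.camera(name): name is "scene" or "top"; returns a dict with "color" (400x640x3 uint8, red, green, blue), "K" (3x3 intrinsics, pixels), "D" ([k1, k2, p1, p2, k3] as OpenCV has them; the pictures are not rectified), "R" (3x3) and "t" (3): a world point X has camera coordinates R X + t. Camera axes: x right, y down, z forward; pixel columns grow to the right and rows downward; lengths in m; the calibration is good to about 2 mm. A picture is of the moment at which its call begins. There is no depth.
- job.job_done(): hands the job in, once; it reports no verdict.
The state is a dict: "clock": time; "joint_pos": joint angles; "joint_vel": joint speeds; "tau": joint torques, N m; "eef_pos": TCP position; "tool_rot": TCP orientation; "ft_force": force on the tool from outside, world axes, zero at the start; "ft_torque": the same for the moment, N m; "grip_width": finger opening in m.
Only numpy, scipy, OpenCV 4.12 (cv2) and the standard library are available. Lean on these libraries where they do the work, as an engineer would, in place of code of your own. Each camera call takes 0.05 s, during which the arm holds its last target.

## Task

Three identical closed button tins stand on the counter, and one is much heavier than the others because it is full: from the left-hand tin to the right-hand one, lift each a few centimetres to feel its weight and set it back upright where it stood before going on. When all three are back, take the heaviest again and hold it up, upright and still, its underside at least 10 cm above the counter, and finish while still holding it there with the other two standing where they stood. Do not tip a tin over, and leave the other things on the counter where they are.

Things in the scene. Friction and masses are not known exactly. Their poses are not given: they have to be found in the camera images.
- tin_left_center (a point): the left-hand (seen from the robot, largest y) of three identical closed button tins: loose upright steel cylinder, 52 mm across, 78 mm high, straight sturdy sides, blank paper band, button on the fixed lid. Point: its centre, 39 mm above its underside; z upright. One tin weighs 0.5 to 0.7 kg, each other 0.12 to 0.22 kg; which one changes. Contents can shift 2 mm inside
- tin_middle_center (a point): the middle of three identical closed button tins: loose upright steel cylinder, 52 mm across, 78 mm high, straight sturdy sides, blank paper band, button on the fixed lid. Point: its centre, 39 mm above its underside; z upright. One tin weighs 0.5 to 0.7 kg, each other 0.12 to 0.22 kg; which one changes. Contents can shift 2 mm inside
- tin_right_center (a point): the right-hand (smallest y) of three identical closed button tins: loose upright steel cylinder, 52 mm across, 78 mm high, straight sturdy sides, blank paper band, button on the fixed lid. Point: its centre, 39 mm above its underside; z upright. One tin weighs 0.5 to 0.7 kg, each other 0.12 to 0.22 kg; which one changes. Contents can shift 2 mm inside
- chalk: bystander to leave alone: white tailor's chalk, 36 x 46 x 8 mm, lying flat; origin at its underside
- spool: bystander to leave alone: spool of white thread, 27 mm across, 46 mm high, upright; origin at its underside
- clip_1: bystander to leave alone: wooden ticket clip, 10 x 62 x 12 mm, lying; origin at its underside
- clip_2: bystander to leave alone: wooden ticket clip, 10 x 62 x 12 mm, lying; origin at its underside
- shears: bystander to leave alone: black-handled tailor's shears, 88 x 217 x 9 mm, lying; origin at its underside
- pin_box: bystander to leave alone: flat round pin tin, 66 mm across, only 22 mm high (not a button tin); origin at its underside
- mug: bystander to leave alone: mug, 82 x 114 mm with its handle, 97 mm high; origin at its underside

How it is judged:
On the way, in this order (a step that is already met when the one before it is completed fails the run):
1. the left-hand tin is gripped and lifted about 2 cm or more (height (world z) of tin_left_center above 0.057 m and contact force between the fingers and tin_left above 0.5 N), for 0.2 s.
2. it is set back: all three tins stand upright on the counter (height (world z) of each of tin_left_center, tin_middle_center, tin_right_center below 0.044 m and angle between each of tin_left_center, tin_middle_center, tin_right_center's own z axis and vertical below 0.1 rad and linear speed of each of tin_left, tin_middle, tin_right below 0.03 m/s), for 0.2 s.
3. the middle tin is gripped and lifted about 2 cm or more (height (world z) of tin_middle_center above 0.057 m and contact force between the fingers and tin_middle above 0.5 N), for 0.2 s.
4. it is set back: all three tins stand upright on the counter (all of step 2), for 0.2 s.
5. the right-hand tin is gripped and lifted about 2 cm or more (height (world z) of tin_right_center above 0.057 m and contact force between the fingers and tin_right above 0.5 N), for 0.2 s.
6. it is set back: all three tins stand upright on the counter (all of step 4), for 0.2 s.
7. the heaviest tin (contents press on its inner floor with over 2.5 N) is held up in the gripper, its underside at least 9 cm above the counter (((height (world z) of tin_left_center above 0.129 m and angle between tin_left_center's own z axis and vertical below 0.4 rad and contact force between the fingers and tin_left above 0.5 N and contact force between tin_left_floor and anything else above 2.5 N) or (height (world z) of tin_middle_center above 0.129 m and angle between tin_middle_center's own z axis and vertical below 0.4 rad and contact force between the fingers and tin_middle above 0.5 N and contact force between tin_middle_floor and anything else above 2.5 N) or (height (world z) of tin_right_center above 0.129 m and angle between tin_right_center's own z axis and vertical below 0.4 rad and contact force between the fingers and tin_right above 0.5 N and contact force between tin_right_floor and anything else above 2.5 N))), for 0.2 s.
At the end, for the whole second after the job is handed in: The heaviest of the three tins is held in the gripper, within 0.4 rad of upright, slower than 5 cm/s, its underside at least 9 cm above the counter; the other two stand upright (within 0.1 rad) and at rest on the counter, untouched by the arm, within 6 cm of where they started (((height (world z) of tin_left_center above 0.129 m and angle between tin_left_center's own z axis and vertical below 0.4 rad and contact force between the fingers and tin_left above 0.5 N and contact force between tin_left_floor and anything else above 2.5 N and linear speed of tin_left below 0.05 m/s and height (world z) of tin_middle_center between 0.034 and 0.044 m and angle between each of tin_middle_center, tin_right_center's own z axis and vertical below 0.1 rad and distance of each of tin_middle_center, tin_right_center from where it was at the start of the episode below 0.06 m and contact force between the arm and tin_middle below 0.2 N and linear speed of each of tin_middle, tin_right below 0.03 m/s and height (world z) of tin_right_center between 0.034 and 0.044 m and contact force between the arm and tin_right below 0.2 N) or (height (world z) of tin_middle_center above 0.129 m and angle between tin_middle_center's own z axis and vertical below 0.4 rad and contact force between the fingers and tin_middle above 0.5 N and contact force between tin_middle_floor and anything else above 2.5 N and linear speed of tin_middle below 0.05 m/s and height (world z) of tin_left_center between 0.034 and 0.044 m and angle between each of tin_left_center, tin_right_center's own z axis and vertical below 0.1 rad and distance of each of tin_left_center, tin_right_center from where it was at the start of the episode below 0.06 m and contact force between the arm and tin_left below 0.2 N and linear speed of each of tin_left, tin_right below 0.03 m/s and height (world z) of tin_right_center between 0.034 and 0.044 m and contact force between the arm and tin_right below 0.2 N) or (height (world z) of tin_right_center above 0.129 m and angle between tin_right_center's own z axis and vertical below 0.4 rad and contact force between the fingers and tin_right above 0.5 N and contact force between tin_right_floor and anything else above 2.5 N and linear speed of tin_right below 0.05 m/s and height (world z) of tin_left_center between 0.034 and 0.044 m and angle between each of tin_left_center, tin_middle_center's own z axis and vertical below 0.1 rad and distance of each of tin_left_center, tin_middle_center from where it was at the start of the episode below 0.06 m and contact force between the arm and tin_left below 0.2 N and linear speed of each of tin_left, tin_middle below 0.03 m/s and height (world z) of tin_middle_center between 0.034 and 0.044 m and contact force between the arm and tin_middle below 0.2 N))); the arm keeps its last pose, push and grip.
It fails at once if a tin is tipped by more than 0.7 rad (angle between any of tin_left_center, tin_middle_center, tin_right_center's own z axis and vertical above 0.7 rad).
It fails at once if a bystander (chalk, spool, clips, shears, pin tin, mug) is moved by more than 3 cm (distance of any of chalk, spool, clip_1, clip_2, shears, pin_box, mug from where it was at the start of the episode above 0.03 m).
It also fails if it takes over 72 s, if anything falls off the work surface, if the arm or the gripper's body presses on something with over 40 N, if the wrist force passes 120 N, or if a joint passes its speed limit or range.

## Working session

There is one attempt and no reset: what is moved stays moved. The work goes in short steps, Python scripts to look and compute and a shell command to move; the robot and the scene stay as the last step left them, time stands still between calls to the robot, and variables do not carry over. Pictures are saved under pics/ and viewed, and the job is handed in when it is done.

```bash
mkdir -p pics; ls
python3 - <<'E'
from workcell import bot, eyes, job
import cv2
o=bot.get_obs()
for k,v in o.items(): print(k,v)
for n in("scene","top"):
    c=eyes.camera(n); cv2.imwrite(f"pics/{n}0.png",c["color"][:,:,::-1]); print(n,c["K"],c["D"],c["R"],c["t"])
E
```

```text
pics
clock 0.0
joint_pos [-1.11701589e+00  2.41414672e-01  3.73606233e-03  1.33517767e+00
  1.83819172e-05  1.57077546e+00]
joint_vel [ 0.00235046 -0.00053709  0.00093786  0.00215774 -0.00018972  0.00017905]
tau [ 1.66769723e-04 -3.72320330e+01  2.52406651e+01  1.69925956e-02
  8.51068557e-05  3.35894992e-07]
eef_pos [ 0.21891752 -0.44884059  0.23041661]
tool_rot [ 9.74367784e-01  2.24958575e-01 -2.22725521e-04 -1.00564738e-03]
ft_force [-0.28738428  0.22922049  0.44808191]
ft_torque [ 0.03090537  0.0128397  -0.00886616]
grip_width 0.08564031234854592
scene [[366.75922432   0.         321.85604415]
 [  0.         366.75922432 196.13048647]
 [  0.           0.           1.        ]] [-0.08151273  0.          0.          0.          0.        ] [[-0.76365271 -0.64556216  0.00916697]
 [-0.4739065   0.55084108 -0.68701291]
 [ 0.43845999 -0.52898355 -0.72658739]] [0.4800162  0.2650802  1.12434462]
top [[361.59817811   0.         319.60390438]
 [  0.         361.59817811 195.73249517]
 [  0.           0.           1.        ]] [0.02101502 0.         0.         0.         0.        ] [[-0.01842638 -0.99929898 -0.03258852]
 [-0.99708521  0.02077962 -0.0734118 ]
 [ 0.07403752  0.03114081 -0.99676913]] [0.08179519 0.55971936 1.05044241]
```

View pics/top0.png

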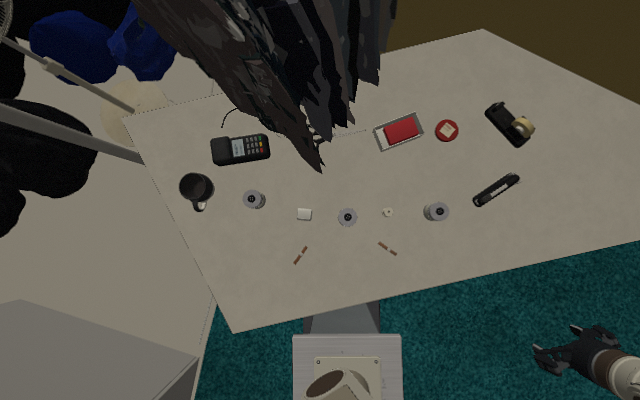

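View pics/scene0.png

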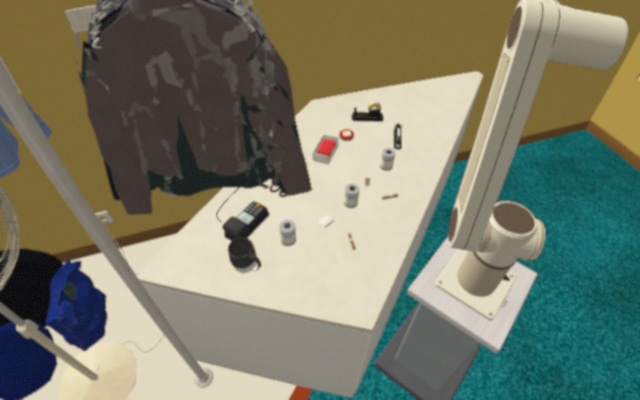

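Run:
```python
import cv2,numpy as np
a=cv2.imread("pics/top0.png")
w=[cv2.resize(a[y-25:y+25,x-25:x+25],None,fx=8,fy=8,interpolation=cv2.INTER_CUBIC) for x,y in((253,200),(347,217))]
cv2.imwrite("pics/ct1.png",np.hstack(w))
w=[cv2.resize(a[y-25:y+25,x-25:x+25],None,fx=8,fy=8,interpolation=cv2.INTER_CUBIC) for x,y in((436,211),(388,212))]
cv2.imwrite("pics/ct2.png",np.hstack(w))
b=cv2.imread("pics/scene0.png")
cv2.imwrite("pics/cs1.png",cv2.resize(b[90:280,220:420],None,fx=4,fy=4,interpolation=cv2.INTER_CUBIC)[:600])
cv2.imwrite("pics/cs2.png",cv2.resize(b[140:280,220:420],None,fx=4,fy=4,interpolation=cv2.INTER_CUBIC))
```

```text
(no output)
```

View pics/ct1.png

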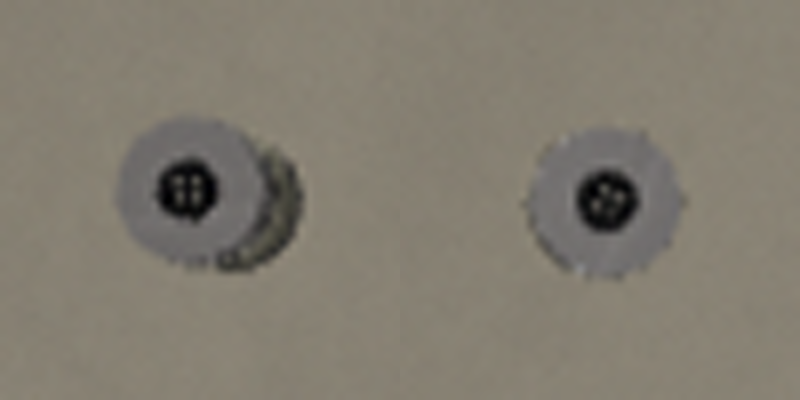

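View pics/ct2.png

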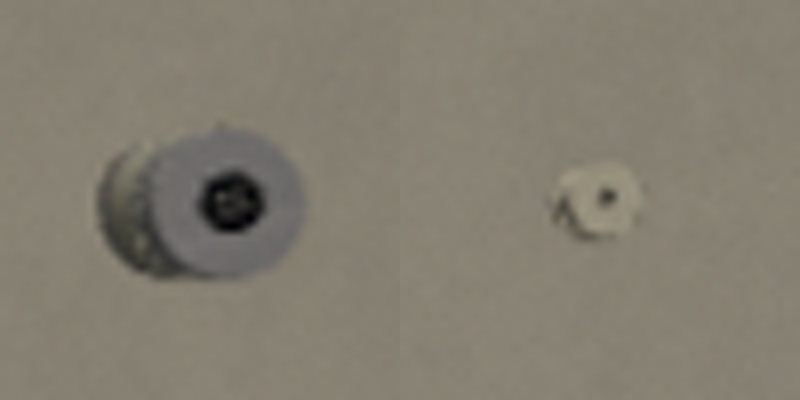

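View pics/cs2.png

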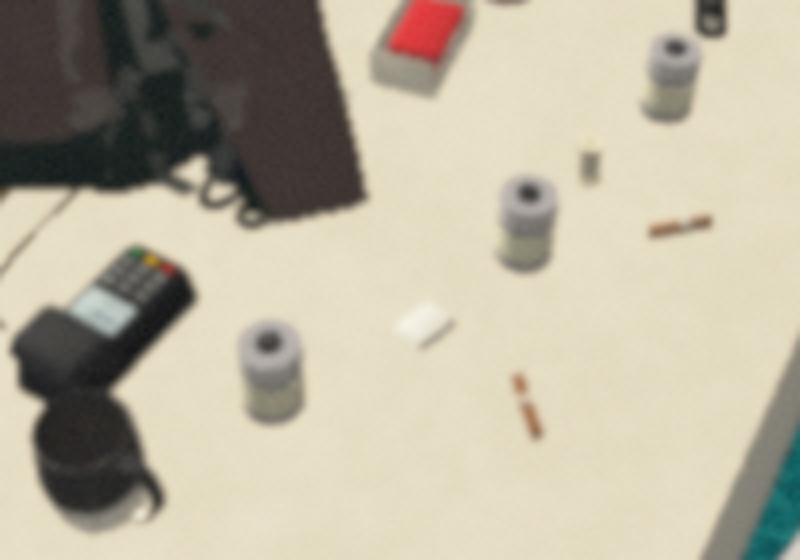

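```bash
cat > h.py <<'E'
import numpy as np,cv2
C={"scene":dict(K=np.array([[366.75922432,0,321.85604415],[0,366.75922432,196.13048647],[0,0,1]]),D=np.array([-0.08151273,0,0,0,0]),R=np.array([[-0.76365271,-0.64556216,0.00916697],[-0.4739065,0.55084108,-0.68701291],[0.43845999,-0.52898355,-0.72658739]]),t=np.array([0.4800162,0.2650802,1.12434462])),
"top":dict(K=np.array([[361.59817811,0,319.60390438],[0,361.59817811,195.73249517],[0,0,1]]),D=np.array([0.02101502,0,0,0,0]),R=np.array([[-0.01842638,-0.99929898,-0.03258852],[-0.99708521,0.02077962,-0.0734118],[0.07403752,0.03114081,-0.99676913]]),t=np.array([0.08179519,0.55971936,1.05044241]))}
def ray(n,p):
    c=C[n]; q=cv2.undistortPoints(np.array([[p]],float),c["K"],c["D"])[0,0]
    return -c["R"].T@c["t"], c["R"].T@np.array([q[0],q[1],1])
def at(n,p,z):
    o,d=ray(n,p); return o+d*(z-o[2])/d[2]
def tri(p,s):
    o,d=ray("top",p);o2,d2=ray("scene",s)
    d/=np.linalg.norm(d);d2/=np.linalg.norm(d2)
    A=np.c_[d,-d2];l=np.linalg.lstsq(A,o2-o,rcond=None)[0]
    a=o+d*l[0];b=o2+d2*l[1];return (a+b)/2,np.linalg.norm(a-b)
E
python3 - <<'E'
from h import *
np.set_printoptions(precision=4,suppress=True)
for p,s in(((251.3,198.3),(286.9,225.2)),((347.2,216.8),(352,188)),((439.1,210.9),(388.8,151.2))):
    print(at("top",p,.079),at("scene",s,.079),tri(p,s))
print("coat tip",tri((322,172),(309,191)))
print("coat right low",tri((366,82),(270,60)))
for n,p in dict(mugrim=((196,187),.097),mughandle=((201,209),.05),chalk=((304,214),.008),spool=((388,212),.046),clip1=((300,255),.012),clip2=((387,248),.012),pos=((240,149),.04),pin=((447,130),.022),shear=((497,188),.01),shearlow=((475,205),.01)).items(): print(n,at("top",*p))
E
```

```text
[0.5537 0.2619 0.079 ] [0.5539 0.2625 0.079 ] (array([0.554 , 0.2622, 0.0785]), np.float64(0.0005112104127092482))
[ 0.4965 -0.0069  0.079 ] [ 0.4968 -0.0072  0.079 ] (array([ 0.4965, -0.0068,  0.0794]), np.float64(0.00010187339005931947))
[ 0.5081 -0.2604  0.079 ] [ 0.5094 -0.2637  0.079 ] (array([ 0.5077, -0.2596,  0.0825]), np.float64(0.00071803696565106))
coat tip (array([0.6335, 0.0638, 0.0268]), np.float64(0.005340133726336215))
coat right low (array([0.7731, 0.0041, 0.4583]), np.float64(0.10556526108819035))
mugrim [0.5872 0.4125 0.097 ]
mughandle [0.5277 0.4152 0.05  ]
chalk [0.5083 0.119  0.008 ]
spool [ 0.5085 -0.1254  0.046 ]
clip1 [0.3872 0.1324 0.012 ]
clip2 [ 0.4037 -0.1243  0.012 ]
pos [0.7035 0.3034 0.04  ]
pin [ 0.7485 -0.3102  0.022 ]
shear [ 0.574  -0.4512  0.01  ]
shearlow [ 0.5253 -0.3854  0.01  ]
```

The top view puts the lid centres at about (251,198), (347,217) and (439,211). The scene view agrees to 1–3 mm. The tins are at about (0.554, 0.262), (0.497, -0.007) and (0.508, -0.260), with the coat beyond x≈0.6.

```bash
python3 -m crank '{"dr":[[0,0,-0.1],[0,0,-0.22],[0,0,-0.34],[0,0,-0.46],[0,0,-0.58],[0,0,-0.7],[0,0,-0.82],[0,0,-0.94],[0,0,-1.06],[0,0,-1.115]],"travel":[[0.03,-0.024,0],[0.07,-0.056,0],[0.11,-0.088,0],[0.15,-0.12,0],[0.19,-0.152,0],[0.23,-0.184,0],[0.27,-0.216,0],[0.31,-0.248,0],[0.35,-0.28,0],[0.38,-0.305,0]],"hand":[0.085,0.085,0.085,0.085,0.085,0.085,0.085,0.085,0.085,0.085]}'
python3 - <<'E'
from workcell import bot
o=bot.get_obs(); print(o)
E
```

```text
clock: 1.35
eef_pos: [0.4273, -0.0067, 0.231]
tool_rot: [0.707, 0.708, -0.0, -0.0]
ft_force: [0.5, -0.1, 0.6]
grip_width: 0.085
{'clock': 1.35, 'joint_pos': array([-1.57733022e-02,  9.75364896e-02, -1.70086814e-01,  1.30371387e+00,
        3.20138114e-05,  1.55337510e+00]), 'joint_vel': array([ 0.6799112 ,  0.22070671,  0.24608613,  0.02526728, -0.00680885,
        0.26152895]), 'tau': array([ -1.91028871, -31.22348785,  24.22066927,   0.11698714,
         0.11435744,  -0.25598221]), 'eef_pos': array([ 0.42734895, -0.00673155,  0.23096881]), 'tool_rot': array([ 7.06523889e-01,  7.07689141e-01, -1.76514506e-04, -2.05495713e-04]), 'ft_force': array([ 0.51222901, -0.07029575,  0.56950126]), 'ft_torque': array([-0.0405971 ,  0.04447629, -0.04213119]), 'grip_width': 0.08500529504294928}
```

```bash
python3 -m crank '{"dr":[[0,0,0],[0,0,0],[0,0,0],[0,0,0],[0,0,0],[0,0,0],[0,0,0],[0,0,0],[0,0,0],[0,0,0]],"travel":[[0.03,0.014,0],[0.065,0.031,0],[0.1,0.047,0.01],[0.14,0.066,0.02],[0.18,0.085,0.04],[0.22,0.104,0.06],[0.25,0.118,0.08],[0.27,0.127,0.1],[0.27,0.127,0.1],[0.27,0.127,0.1]],"hand":[0.085,0.085,0.085,0.085,0.085,0.085,0.085,0.085,0.085,0.085]}'
python3 - <<'E'
from workcell import bot,eyes
import cv2,numpy as np
o=bot.get_obs(); print(o['eef_pos'],o['tool_rot'],o['joint_vel'])
a=eyes.camera("top")["color"][:,:,::-1];b=eyes.camera("scene")["color"][:,:,::-1]
cv2.imwrite("pics/p1.png",np.vstack([cv2.resize(a[150:290,170:330],None,fx=2.5,fy=2.5,interpolation=2),cv2.resize(b[150:250,220:380],None,fx=2.5,fy=2.5,interpolation=2)])[:600])
E
```

```text
clock: 2.6
eef_pos: [0.5542, 0.2605, 0.1313]
tool_rot: [0.708, 0.706, -0.001, -0.0]
ft_force: [-0.2, -0.2, 0.0]
grip_width: 0.0852
[0.55424064 0.26050903 0.13132366] [ 7.07874744e-01  7.06337799e-01 -5.10813533e-04 -1.84151010e-05] [-0.01026805 -0.02381287  0.00494463 -0.00183327 -0.00069587  0.00032254]
```

View pics/p1.png

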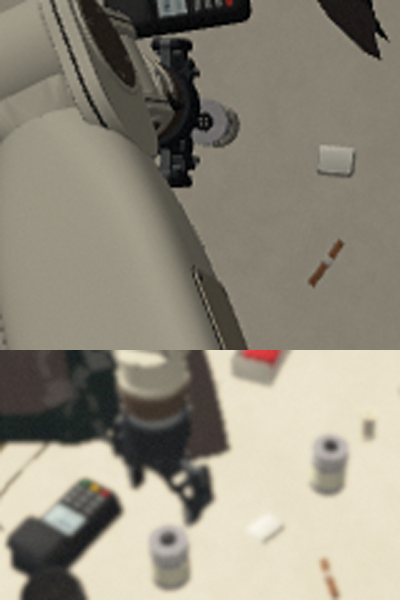

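Run:
```python
from h import *
for n in("top","scene"):
    c=C[n]
    for z in(.08,.131,.16):
        p=cv2.projectPoints(np.array([[.5542,.2605,z]]),cv2.Rodrigues(c["R"])[0],c["t"],c["K"],c["D"])[0].ravel(); print(n,z,p,(p-((170,150) if n=="top" else (220,150)))*2.5+((0,0) if n=="top" else (0,350)))
```

```text
top 0.08 [251.71134413 198.10090827] [204.27836032 120.25227069]
top 0.131 [247.52225463 196.82710297] [193.80563659 117.06775742]
top 0.16 [244.93755754 196.04122646] [187.34389384 115.10306616]
scene 0.08 [287.25914769 224.57905642] [168.14786922 536.44764104]
scene 0.131 [286.27097997 214.19839038] [165.67744993 510.49597595]
scene 0.16 [285.68179537 207.98421185] [164.20448842 494.96052963]
```

The fingers straddle the tin as predicted, with fingertip marks centred near (165,498) in the crop. I'll descend.

```bash
python3 -m crank '{"dr":[[0,0,0],[0,0,0],[0,0,0],[0,0,0],[0,0,0],[0,0,0],[0,0,0],[0,0,0],[0,0,0],[0,0,0]],"travel":[[0.001,0,0.02],[0.001,0,0.04],[0.001,0,0.06],[0.001,0,0.08],[0.001,0,0.095],[0.001,0,0.103],[0.001,0,0.103],[0.001,0,0.103],[0.001,0,0.103],[0.001,0,0.103]],"hand":[0.085,0.085,0.085,0.085,0.085,0.085,0.085,0.07,0.06,0.05]}'; python3 -m crank '{"dr":[[0,0,0],[0,0,0],[0,0,0],[0,0,0],[0,0,0],[0,0,0]],"travel":[[0,0,0],[0,0,0],[0,0,0],[0,0,0],[0,0,0],[0,0,0]],"hand":[0.045,0.03,0.02,0.02,0.02,0.02]}'
```

```text
clock: 3.95
eef_pos: [0.5549, 0.2624, 0.0294]
tool_rot: [0.708, 0.706, 0.001, 0.0]
ft_force: [-1.2, -0.1, 4.0]
grip_width: 0.0511
clock: 4.7
eef_pos: [0.5549, 0.2624, 0.0293]
tool_rot: [0.708, 0.706, 0.001, 0.0]
ft_force: [-1.5, -0.5, 6.0]
grip_width: 0.0514
```

```bash
python3 -m crank '{"dr":[[0,0,0],[0,0,0],[0,0,0],[0,0,0],[0,0,0],[0,0,0],[0,0,0],[0,0,0],[0,0,0],[0,0,0]],"travel":[[0,0,-0.005],[0,0,-0.015],[0,0,-0.025],[0,0,-0.035],[0,0,-0.045],[0,0,-0.045],[0,0,-0.045],[0,0,-0.045],[0,0,-0.045],[0,0,-0.045]],"hand":[0.02,0.02,0.02,0.02,0.02,0.02,0.02,0.02,0.02,0.02]}'
python3 - <<'E'
from workcell import bot,eyes
import cv2,numpy as np
o=bot.get_obs(); print(o['eef_pos'],o['ft_force'],o['ft_torque'],o['tau'])
b=eyes.camera("scene")["color"][:,:,::-1]
cv2.imwrite("pics/p2.png",cv2.resize(b[170:260,220:380],None,fx=4,fy=4,interpolation=2))
o=bot.get_obs(); print(o['eef_pos'],o['ft_force'],o['ft_torque'])
E
```

```text
clock: 5.95
eef_pos: [0.5544, 0.262, 0.073]
tool_rot: [0.708, 0.706, -0.0, -0.0]
ft_force: [-0.2, 0.2, -1.3]
grip_width: 0.0516
[0.55442683 0.26200611 0.07303051] [-0.21324454  0.23335496 -1.2920489 ] [-0.01049491 -0.02593116  0.03655647] [ 3.91581370e-04 -5.11857712e+01  2.36923993e+01  9.32672527e-03
 -1.73267003e-03  2.30263446e-06]
[0.55448111 0.26202898 0.07311681] [-0.15508057  0.01416527 -2.7632161 ] [ 0.01626846 -0.05483186 -0.01952378]
```

View pics/p2.png

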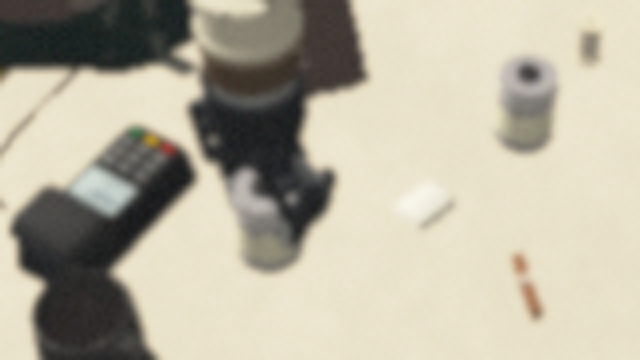

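```bash
python3 - <<'E'
from workcell import bot,eyes
import numpy as np
f=[]
for i in range(8):
    eyes.camera("top"); f.append(bot.get_obs()['ft_force'][2])
print(np.round(f,2),np.mean(f))
E
python3 -m crank '{"dr":[[0,0,0],[0,0,0],[0,0,0],[0,0,0],[0,0,0],[0,0,0],[0,0,0],[0,0,0]],"travel":[[0,0,0.01],[0,0,0.02],[0,0,0.03],[0,0,0.037],[0,0,0.041],[0,0,0.044],[0,0,0.0445],[0,0,0.0445]],"hand":[0.02,0.02,0.02,0.02,0.02,0.02,0.02,0.02]}'
```

```text
[-2.73 -0.97 -1.69 -2.44 -1.57 -2.36 -3.23 -1.63] -2.0752425754445754
clock: 7.4
eef_pos: [0.5547, 0.2621, 0.0294]
tool_rot: [0.708, 0.706, 0.0, 0.0]
ft_force: [-1.8, -0.5, 0.8]
grip_width: 0.0515
```

```bash
python3 -m crank '{"dr":[[0,0,0],[0,0,0],[0,0,0],[0,0,0],[0,0,0],[0,0,0],[0,0,0],[0,0,0],[0,0,0],[0,0,0]],"travel":[[0,0,0],[0,0,0],[0,0,0],[0,0,0],[0,0,-0.01],[0,0,-0.03],[0,0,-0.06],[0,0,-0.09],[0,0,-0.12],[0,0,-0.12]],"hand":[0.055,0.062,0.07,0.08,0.085,0.085,0.085,0.085,0.085,0.085]}'
python3 - <<'E'
from workcell import bot,eyes
import cv2,numpy as np
o=bot.get_obs(); print(o['eef_pos'],o['ft_force'])
b=eyes.camera("scene")["color"][:,:,::-1]
cv2.imwrite("pics/p3.png",cv2.resize(b[170:260,220:380],None,fx=4,fy=4,interpolation=2))
E
```

```text
clock: 8.65
eef_pos: [0.5567, 0.263, 0.1528]
tool_rot: [0.708, 0.706, 0.004, 0.001]
ft_force: [-0.1, 0.1, 0.0]
grip_width: 0.0852
[0.55670364 0.26304496 0.15282697] [-0.08012643  0.08385537  0.02839654]
```

View pics/p3.png

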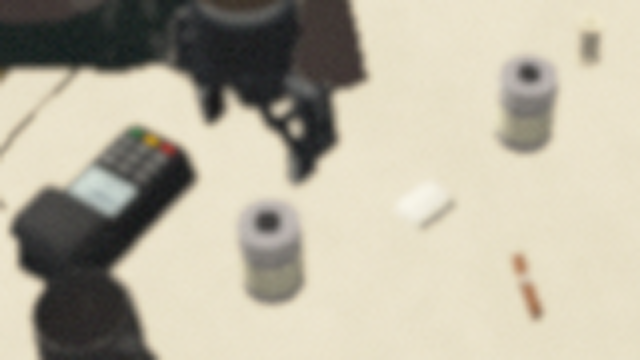

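```bash
python3 -m crank '{"dr":[[0,0,0],[0,0,0],[0,0,0],[0,0,0],[0,0,0],[0,0,0],[0,0,0],[0,0,0],[0,0,0],[0,0,0]],"travel":[[-0.02,-0.02,0],[-0.05,-0.04,0],[-0.09,-0.058,0],[-0.13,-0.058,0],[-0.17,-0.058,0],[-0.21,-0.058,0],[-0.245,-0.058,0.005],[-0.269,-0.058,0.015],[-0.269,-0.058,0.02],[-0.269,-0.058,0.02]],"hand":[0.085,0.085,0.085,0.085,0.085,0.085,0.085,0.085,0.085,0.085]}'; python3 -m crank '{"dr":[[0,0,0],[0,0,0]],"travel":[[0,0,0],[0,0,0]],"hand":[0.085,0.085]}'
```

```text
clock: 9.95
eef_pos: [0.4952, -0.0064, 0.1278]
tool_rot: [0.708, 0.706, -0.001, -0.001]
ft_force: [-0.2, 0.5, -0.1]
grip_width: 0.0849
clock: 10.2
eef_pos: [0.4963, -0.006, 0.1291]
tool_rot: [0.707, 0.707, 0.0, 0.0]
ft_force: [-0.4, 0.3, -0.0]
grip_width: 0.0847
```

Next I'll descend 0.101 to z≈0.028 with small corrections: -0.001 in y, 0 in x.

```bash
python3 -m crank '{"dr":[[0,0,0],[0,0,0],[0,0,0],[0,0,0],[0,0,0],[0,0,0],[0,0,0],[0,0,0],[0,0,0],[0,0,0]],"travel":[[-0.001,0,0.02],[-0.001,0,0.04],[-0.001,0,0.06],[-0.001,0,0.08],[-0.001,0,0.094],[-0.001,0,0.1],[-0.001,0,0.1],[-0.001,0,0.1],[-0.001,0,0.1],[-0.001,0,0.1]],"hand":[0.085,0.085,0.085,0.085,0.085,0.085,0.085,0.07,0.06,0.05]}'; python3 -m crank '{"dr":[[0,0,0],[0,0,0],[0,0,0],[0,0,0],[0,0,0],[0,0,0]],"travel":[[0,0,0],[0,0,0],[0,0,0],[0,0,0],[0,0,0],[0,0,0]],"hand":[0.045,0.03,0.02,0.02,0.02,0.02]}'
```

```text
clock: 11.45
eef_pos: [0.4965, -0.0078, 0.0296]
tool_rot: [0.708, 0.706, 0.0, 0.0]
ft_force: [-0.0, -0.1, 2.7]
grip_width: 0.0509
clock: 12.2
eef_pos: [0.4965, -0.0078, 0.0297]
tool_rot: [0.708, 0.706, 0.0, 0.0]
ft_force: [-1.2, 0.5, 6.1]
grip_width: 0.0503
```

```bash
python3 -m crank '{"dr":[[0,0,0],[0,0,0],[0,0,0],[0,0,0],[0,0,0],[0,0,0],[0,0,0],[0,0,0],[0,0,0],[0,0,0]],"travel":[[0,0,-0.005],[0,0,-0.015],[0,0,-0.025],[0,0,-0.035],[0,0,-0.045],[0,0,-0.045],[0,0,-0.045],[0,0,-0.045],[0,0,-0.045],[0,0,-0.045]],"hand":[0.02,0.02,0.02,0.02,0.02,0.02,0.02,0.02,0.02,0.02]}'
python3 - <<'E'
from workcell import bot,eyes
import cv2,numpy as np
f=[]
for i in range(8):
    b=eyes.camera("scene")["color"][:,:,::-1]; f.append(bot.get_obs()['ft_force'][2])
print(np.round(f,2),np.mean(f),bot.get_obs()['eef_pos'])
cv2.imwrite("pics/p4.png",cv2.resize(b[140:240,260:420],None,fx=4,fy=4,interpolation=2))
E
```

```text
clock: 13.45
eef_pos: [0.4959, -0.0078, 0.0736]
tool_rot: [0.708, 0.706, -0.0, -0.0]
ft_force: [-0.8, -0.4, -1.1]
grip_width: 0.0502
[-1.87 -1.2  -0.52 -0.47 -0.76 -1.96 -1.98 -2.09] -1.356760521445839 [ 0.49603048 -0.00781571  0.07381825]
```

View pics/p4.png

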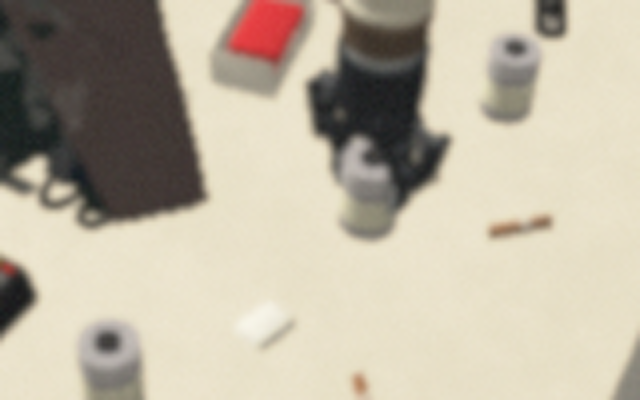

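The middle tin is up and upright, and it is light too (about 1.4 N). I'll set it back.

```bash
python3 -m crank '{"dr":[[0,0,0],[0,0,0],[0,0,0],[0,0,0],[0,0,0],[0,0,0],[0,0,0],[0,0,0]],"travel":[[0,0,0.01],[0,0,0.02],[0,0,0.03],[0,0,0.037],[0,0,0.041],[0,0,0.044],[0,0,0.0445],[0,0,0.0445]],"hand":[0.02,0.02,0.02,0.02,0.02,0.02,0.02,0.02]}'
python3 -m crank '{"dr":[[0,0,0],[0,0,0],[0,0,0],[0,0,0],[0,0,0],[0,0,0],[0,0,0],[0,0,0],[0,0,0],[0,0,0]],"travel":[[0,0,0],[0,0,0],[0,0,0],[0,0,0],[0,0,-0.01],[0,0,-0.03],[0,0,-0.06],[0,0,-0.09],[0,0,-0.12],[0,0,-0.12]],"hand":[0.055,0.062,0.07,0.08,0.085,0.085,0.085,0.085,0.085,0.085]}'
python3 - <<'E'
from workcell import bot,eyes
import cv2,numpy as np
o=bot.get_obs(); print(o['eef_pos'],o['ft_force'])
b=eyes.camera("scene")["color"][:,:,::-1]
cv2.imwrite("pics/p5.png",cv2.resize(b[110:240,260:420],None,fx=4,fy=4,interpolation=2))
E
```

```text
clock: 14.85
eef_pos: [0.4961, -0.0078, 0.0297]
tool_rot: [0.708, 0.706, 0.0, 0.0]
ft_force: [-2.0, 0.3, 3.1]
grip_width: 0.0507
clock: 16.1
eef_pos: [0.4982, -0.0078, 0.1526]
tool_rot: [0.708, 0.706, 0.002, 0.002]
ft_force: [0.1, 0.4, -0.3]
grip_width: 0.0847
[ 0.49824686 -0.00784488  0.15259321] [ 0.14635205  0.36097534 -0.28561704]
```

View pics/p5.png

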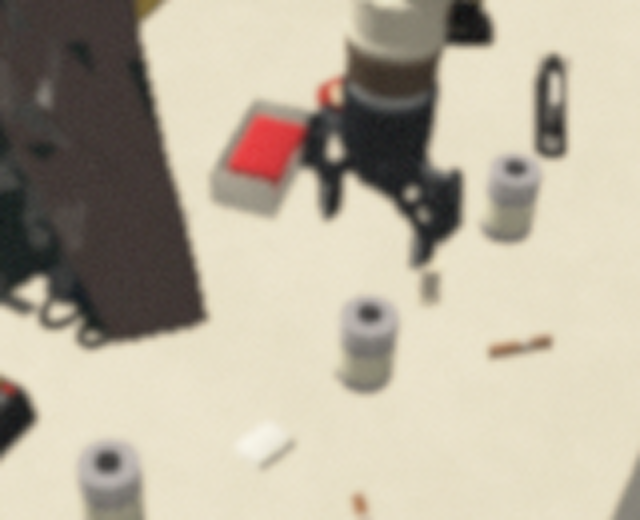

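The middle tin is back, with its button at (352,188) in the full image. On to the right-hand tin.

```bash
python3 -m crank '{"dr":[[0,0,0],[0,0,0],[0,0,0],[0,0,0],[0,0,0],[0,0,0],[0,0,0],[0,0,0],[0,0,0],[0,0,0]],"travel":[[-0.02,0,0],[-0.05,0.003,0],[-0.09,0.006,0],[-0.13,0.01,0],[-0.17,0.012,0],[-0.205,0.012,0],[-0.235,0.012,0.005],[-0.2535,0.012,0.015],[-0.2535,0.012,0.02],[-0.2535,0.012,0.02]],"hand":[0.085,0.085,0.085,0.085,0.085,0.085,0.085,0.085,0.085,0.085]}'; python3 -m crank '{"dr":[[0,0,0],[0,0,0]],"travel":[[0,0,0],[0,0,0]],"hand":[0.085,0.085]}'
python3 - <<'E'
from workcell import bot,eyes
import cv2,numpy as np
a=eyes.camera("top")["color"][:,:,::-1];b=eyes.camera("scene")["color"][:,:,::-1]
cv2.imwrite("pics/p6.png",np.hstack([cv2.resize(a[160:260,390:490],None,fx=4,fy=4,interpolation=2),cv2.resize(b[90:190,330:430],None,fx=4,fy=4,interpolation=2)]))
E
```

```text
clock: 17.4
eef_pos: [0.5068, -0.26, 0.1281]
tool_rot: [0.708, 0.707, -0.0, -0.001]
ft_force: [0.4, 0.2, 0.1]
grip_width: 0.0848
clock: 17.65
eef_pos: [0.508, -0.2606, 0.1298]
tool_rot: [0.707, 0.707, 0.0, 0.0]
ft_force: [0.9, -1.1, 0.4]
grip_width: 0.0854
```

View pics/p6.png

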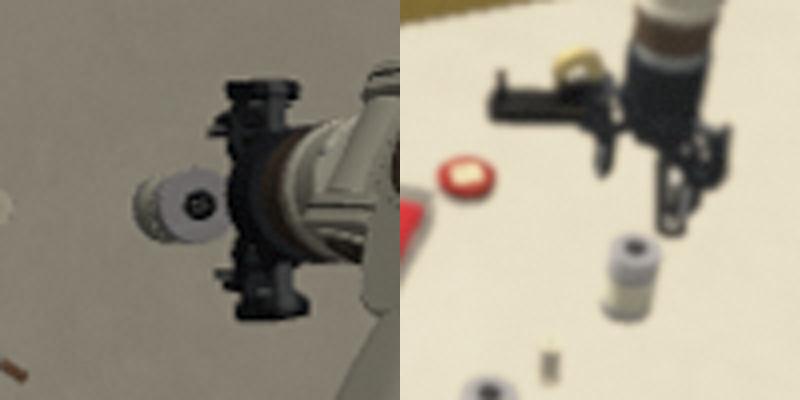

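```bash
python3 -m crank '{"dr":[[0,0,0],[0,0,0],[0,0,0],[0,0,0],[0,0,0],[0,0,0],[0,0,0],[0,0,0],[0,0,0],[0,0,0]],"travel":[[-0.001,0,0.02],[-0.001,0,0.04],[-0.001,0,0.06],[-0.001,0,0.08],[-0.001,0,0.094],[-0.001,0,0.1],[-0.001,0,0.1],[-0.001,0,0.1],[-0.001,0,0.1],[-0.001,0,0.1]],"hand":[0.085,0.085,0.085,0.085,0.085,0.085,0.085,0.07,0.06,0.05]}'; python3 -m crank '{"dr":[[0,0,0],[0,0,0],[0,0,0],[0,0,0],[0,0,0],[0,0,0]],"travel":[[0,0,0],[0,0,0],[0,0,0],[0,0,0],[0,0,0],[0,0,0]],"hand":[0.045,0.03,0.02,0.02,0.02,0.02]}'
```

```text
clock: 19.0
eef_pos: [0.5082, -0.2626, 0.03]
tool_rot: [0.708, 0.706, 0.0, 0.001]
ft_force: [0.7, 0.8, 2.3]
grip_width: 0.0503
clock: 19.75
eef_pos: [0.5082, -0.2625, 0.0302]
tool_rot: [0.708, 0.706, 0.0, 0.001]
ft_force: [0.7, 0.4, 5.5]
grip_width: 0.05
```

```bash
python3 -m crank '{"dr":[[0,0,0],[0,0,0],[0,0,0],[0,0,0],[0,0,0],[0,0,0],[0,0,0],[0,0,0],[0,0,0],[0,0,0]],"travel":[[0,0,-0.005],[0,0,-0.015],[0,0,-0.025],[0,0,-0.035],[0,0,-0.045],[0,0,-0.045],[0,0,-0.045],[0,0,-0.045],[0,0,-0.045],[0,0,-0.045]],"hand":[0.02,0.02,0.02,0.02,0.02,0.02,0.02,0.02,0.02,0.02]}'
python3 - <<'E'
from workcell import bot,eyes
import cv2,numpy as np
f=[]
for i in range(8):
    b=eyes.camera("scene")["color"][:,:,::-1]; f.append(bot.get_obs()['ft_force'][2])
print(np.round(f,2),np.mean(f),bot.get_obs()['eef_pos'])
cv2.imwrite("pics/p7.png",cv2.resize(b[100:230,260:420],None,fx=4,fy=4,interpolation=2))
E
```

```text
clock: 21.0
eef_pos: [0.5074, -0.2623, 0.074]
tool_rot: [0.708, 0.706, -0.0, -0.0]
ft_force: [-0.1, -0.3, -5.8]
grip_width: 0.0504
[-5.12 -5.3  -4.97 -5.55 -4.74 -5.63 -5.58 -5.78] -5.334930026762343 [ 0.50752791 -0.26234727  0.07432389]
```

View pics/p7.png

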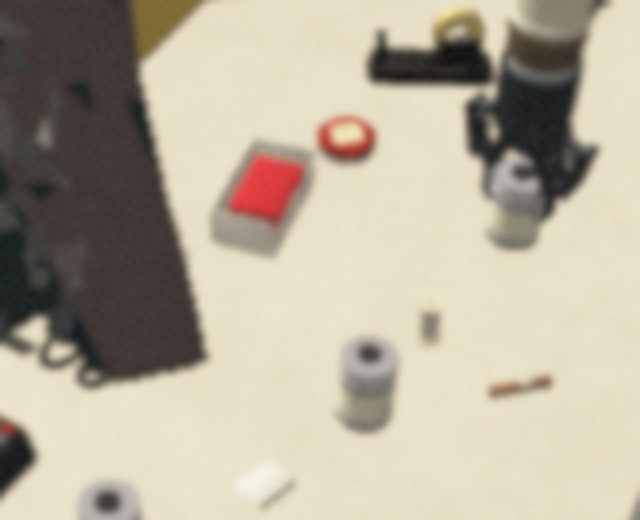

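The right-hand tin is the heavy one (5.3 N, against 2.1 N and 1.4 N). I'll set it down, release it fully, let it stand, then take it again.

```bash
python3 -m crank '{"dr":[[0,0,0],[0,0,0],[0,0,0],[0,0,0],[0,0,0],[0,0,0],[0,0,0],[0,0,0]],"travel":[[0,0,0.01],[0,0,0.02],[0,0,0.03],[0,0,0.037],[0,0,0.041],[0,0,0.044],[0,0,0.045],[0,0,0.045]],"hand":[0.02,0.02,0.02,0.02,0.02,0.02,0.02,0.02]}'
python3 -m crank '{"dr":[[0,0,0],[0,0,0],[0,0,0],[0,0,0],[0,0,0],[0,0,0],[0,0,0],[0,0,0],[0,0,0],[0,0,0]],"travel":[[0,0,0],[0,0,0],[0,0,0],[0,0,0],[0,0,0],[0,0,0],[0,0,0],[0,0,0],[0,0,0],[0,0,0]],"hand":[0.055,0.062,0.07,0.08,0.085,0.085,0.085,0.085,0.085,0.085]}'
python3 - <<'E'
from workcell import bot,eyes
import cv2,numpy as np
a=eyes.camera("top")["color"][:,:,::-1];b=eyes.camera("scene")["color"][:,:,::-1]
cv2.imwrite("pics/p8.png",np.hstack([cv2.resize(a[160:260,390:490],None,fx=4,fy=4,interpolation=2),cv2.resize(b[90:190,330:430],None,fx=4,fy=4,interpolation=2)]))
E
```

```text
clock: 22.4
eef_pos: [0.5076, -0.2624, 0.0302]
tool_rot: [0.708, 0.706, 0.0, 0.0]
ft_force: [-2.8, 1.3, 1.7]
grip_width: 0.0498
clock: 23.65
eef_pos: [0.5075, -0.2623, 0.0293]
tool_rot: [0.708, 0.706, -0.0, -0.0]
ft_force: [-0.7, -0.1, -0.7]
grip_width: 0.0851
```

View pics/p8.png

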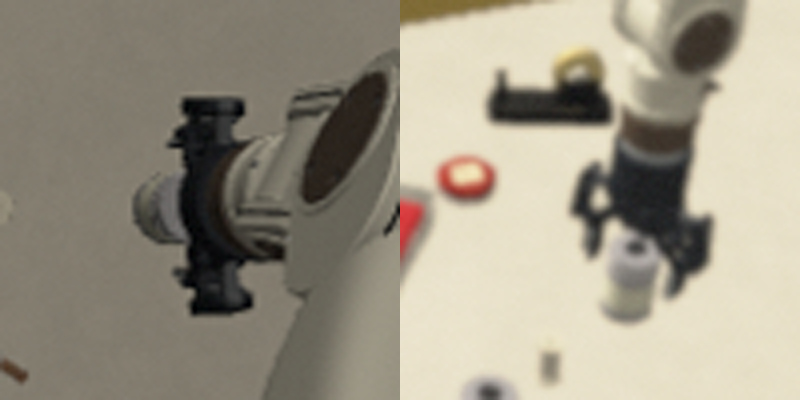

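The tin stands at its original spot, with its button at about (636,246) in the crop as before, and the fingers are clear of it. I'll regrip and lift 13 cm.

```bash
python3 -m crank '{"dr":[[0,0,0],[0,0,0],[0,0,0],[0,0,0],[0,0,0],[0,0,0],[0,0,0],[0,0,0],[0,0,0],[0,0,0]],"travel":[[0,0,0],[0,0,0],[0,0,0],[0,0,0],[0,0,0],[0,0,0],[0,0,0],[0,0,0],[0,0,0],[0,0,0]],"hand":[0.07,0.06,0.05,0.045,0.03,0.02,0.02,0.02,0.02,0.02]}'
python3 -m crank '{"dr":[[0,0,0],[0,0,0],[0,0,0],[0,0,0],[0,0,0],[0,0,0],[0,0,0],[0,0,0],[0,0,0],[0,0,0]],"travel":[[0,0,-0.005],[0,0,-0.015],[0,0,-0.03],[0,0,-0.045],[0,0,-0.06],[0,0,-0.075],[0,0,-0.09],[0,0,-0.105],[0,0,-0.12],[0,0,-0.128]],"hand":[0.02,0.02,0.02,0.02,0.02,0.02,0.02,0.02,0.02,0.02]}'
python3 -m crank '{"dr":[[0,0,0],[0,0,0],[0,0,0],[0,0,0],[0,0,0],[0,0,0],[0,0,0],[0,0,0]],"travel":[[0,0,-0.004],[0,0,-0.006],[0,0,-0.007],[0,0,-0.007],[0,0,-0.007],[0,0,-0.007],[0,0,-0.007],[0,0,-0.007]],"hand":[0.02,0.02,0.02,0.02,0.02,0.02,0.02,0.02]}'
python3 - <<'E'
from workcell import bot,eyes
import cv2,numpy as np
f=[]
for i in range(6):
    b=eyes.camera("scene")["color"][:,:,::-1]; f.append(bot.get_obs()['ft_force'][2])
o=bot.get_obs();print(np.mean(f),o['eef_pos'],np.abs(o['joint_vel']).max(),o['clock'],o['grip_width'])
cv2.imwrite("pics/p9.png",cv2.resize(b[90:240,220:420],None,fx=4,fy=4,interpolation=2))
a=eyes.camera("top")["color"][:,:,::-1]; cv2.imwrite("pics/p9t.png",a)
E
```

```text
clock: 25.0
eef_pos: [0.5077, -0.2624, 0.0295]
tool_rot: [0.708, 0.706, 0.0, 0.0]
ft_force: [-0.2, 1.8, 4.2]
grip_width: 0.0501
clock: 26.25
eef_pos: [0.508, -0.2626, 0.1587]
tool_rot: [0.708, 0.706, 0.0, 0.001]
ft_force: [0.7, -0.0, -5.1]
grip_width: 0.0501
clock: 27.25
eef_pos: [0.5075, -0.2623, 0.1643]
tool_rot: [0.708, 0.706, -0.0, -0.0]
ft_force: [0.7, 0.1, -5.0]
grip_width: 0.05
-5.1401063929914255 [ 0.50753919 -0.26236728  0.16434133] 0.0012905322605264872 27.55 0.05014688795838947
```

View pics/p9.png

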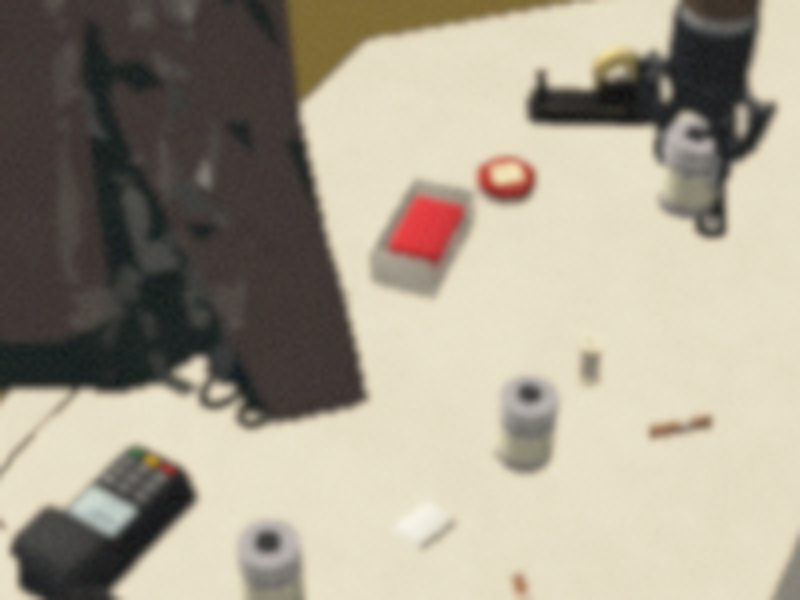

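View pics/p9t.png

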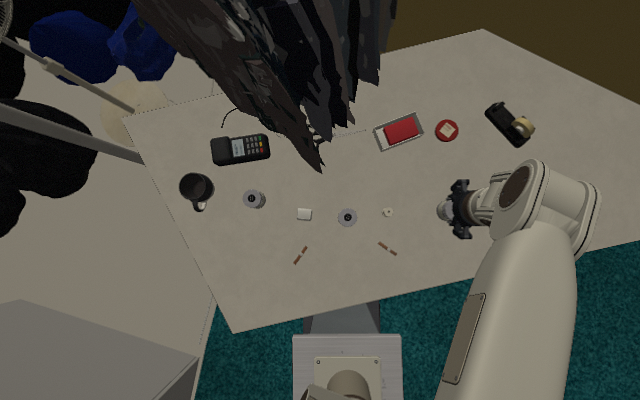

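The heavy tin hangs upright, lifted about 13.5 cm. The other tins are at (251,198) and (347,217) in the top view, unchanged, and the bystanders in view have not moved.

Run:
```python
from workcell import job
print(job.job_done())
```

```text
the job is handed in; nothing more can be done
None
```

I lifted the left, middle and right tins in turn and set each one back where it stood. They pulled about 2.1 N, 1.4 N and 5.3 N, so the right-hand tin is the full one. I took it again and handed the job in at about 28 s, still holding it up.

**Last checks:**
- **Held tin:** it is upright and still, its underside about 13.5 cm above the counter. The wrist force is a steady 5.1 N down and the grip width is 50 mm.
- **Other tins:** the left and middle tins stand upright at the same pixels as at the start.
- **Bystanders:** none that I could see has moved. The shears are mostly hidden under the coat, so I could only check the part that shows.
- **Disagreements:** the two cameras differed by about 3 mm on the right-hand tin's position, which did not affect the grasp. The force readings are noisy by about 1 N, well below the gap between the full tin and the other two. No check failed.

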